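# Hang a tube carrier on the conveyor track and load its tube

### The arm

A 7-joint arm with a two-finger parallel gripper is mounted at the origin on a cart in front of the work surface, level with it; the furniture and walls round the work are solid. World frame = base frame: x ahead of the robot, y to its left, z up, the work surface at z = 0. Lengths are in m, angles in rad, forces in N, time in s.
With the tool pointing down it reaches from about 0.425 to 1.025 m from the base axis. Payload 9.4 kg.
Tool frame: the origin (TCP) lies on the centre line of the jaws, within the pads' length; the fingertips stand 22 mm ahead of it and the grasp point (between the pads) lies 3 mm ahead of it; z points along the fingers, x is the direction in which the jaws open and shut, and the axes are right-handed (so a half turn about z gives the same grasp; the last joint's range is limited). The gripper opens to 93 mm and grips with 3 to 60 N. Pads are 15 mm wide; open, the fingers measure 128 mm over their backs; the gripper's body (75 mm by 188 mm) begins 65 mm behind the grasp point.
Start: joints at [-1.365, 0.599, -0.003, 1.599, 0.002, 0.943, -0.08], TCP at [0.202, 0.696, 0.241] pointing down, gripper open.
Joint ranges: [-2.57, 2.57], [-0.35, 1.97], [-1.29, 1.29], [0.11, 2.56], [-1.05, 4.19], [0.11, 1.86], [-2.63, 2.63]. Speed limits (rad/s): [2.22, 2.22, 3.01, 3.01, 3.14, 3.14, 3.14].

### API

Orientations are given as a unit quaternion [x, y, z, w].
In Python, from workcell import r gives the robot as it stands. Calls block until the motion is done:
- r.move_pose(position, orientation): joint-space move of the TCP to a pose.
- r.line_to(position, rot=None, rate=0.15, contact_N=None): straight line of the TCP; rot=None keeps the orientation; rate is the mean speed in m/s. With contact_N (N) it stops when the force on the tool has changed by that much, and returns True; else False.
- r.move_joints(angles): joint-space move.
- r.gripper_open() and r.grab(): open the fingers fully, or close them until they stop; the grip force is fixed at half the most.
- r.sleep(seconds).
- r.solve_ik(position, orientation): joint angles nearest the present ones, or None.
- r.sense(): the state.
- r.camera(name): name is "side" or "top"; returns (picture, depth): 420x560x3 uint8, red, green, blue; 420x560 float32, m along the optical axis (not along the pixel's ray), 0 where there is no reading.
- r.camera_info(name): a dict with "intrinsics" (3x3 intrinsics, pixels), "position" and "rotation" of the camera in the world. Camera axes: x right, y up, looking along -z (the intrinsics and any distortion apply to the point x, -y, -z); pixel columns grow to the right and rows downward; lengths in m; the calibration is good to about 2 mm. A picture is of the moment at which its call begins. camera_info takes no time and is no camera call.
A pose or a line that the arm cannot do raises r.Unreachable and nothing moves.
- r.hand_in(): hands the job in, once; it reports no verdict.
The state is a dict: "clock": time; "joints": joint angles; "joint_vel": joint speeds; "effort": joint torques, N m; "eef_pos": TCP position; "tcp_rot": TCP orientation; "force": force on the tool from outside, world axes, zero at the start; "ft_torque": the same for the moment, N m; "width": opening from 0.0 (shut) to 1.0 (fully open).
Only numpy, scipy, OpenCV 4.12 (cv2) and the standard library are available. Lean on these libraries where they do the work, as an engineer would, in place of code of your own. Each camera call takes 0.05 s, during which the arm holds its last target. There are 200 camera calls.

### The job

Take the empty carrier with the orange sleeve off its sloping rest and hang it on the free stretch of the conveyor track: lift its hook over the yellow lip and lower it until the tongue sits fully home in the groove behind the lip. Then slide the blue-capped tube from the blue stand into the orange sleeve, cap up and fully down, and let go. Do not knock over or push away the red-lidded jar.

Things in the scene. Friction and masses are not known exactly. Their poses are not given: they have to be found in the camera images.
- tab (a point): Point to grip on the loose carrier's black tab: a plate 12 mm thick (x), 40 mm wide (y), from 22 mm below this point (top of the hook's bridge) to 15 mm above. Carrier axes: z up along its sleeve, x from sleeve to hook, y along the track when hung. Carrier 76 x 60 x 145 mm, 0.18 to 0.29 kg. It starts leaning 27 deg, top toward the rest's -x (robot) side.
- tongue (a point): Middle of the lower end of the carrier's tongue, which goes into the groove: 8 mm thick (x), 44 mm wide (y), 28 mm long below the hook's bridge. 5 mm in +x and 58 mm below point tab, in the carrier's axes. The slot between tongue and aluminium back plate is 14 mm and takes the 6 mm lip. The carrier's underside is 72 mm below this point.
- sleeve (a point): Centre of the mouth of the carrier's orange sleeve (46 mm square, 70 mm high, in front of the back plate), 44 mm in -x and 60 mm below point tab in the carrier's axes; same axes. Round hole 33 mm wide, slightly chamfered, 64 mm deep, closed floor.
- seat (a point): Groove floor of the fixed track, 107 mm above the bench, mid-groove, mid free stretch. z up, y along the track, x from lip to rear wall; yaw up to 0.15 rad. Groove 16 mm wide between lip and a rear wall 16 mm high. Free from y = -105 mm (end plate) to +110 mm, where a fixed white-sleeved carrier of the same make hangs with a tube. Hung well, tongue rests against the lip.
- lip_top (a point): Top of the yellow anti-jump lip on the robot's side of the groove, 24 mm above the groove floor, 6 mm thick, rounded; same axes as point seat, 11 mm in -x from it. The back plate and sleeve hang on the robot's side of the lip, the tongue behind it.
- guide (a point): Axis of the round steel guide bar (radius 6 mm) along the track below the lip, 62 mm below the groove floor. The hung carrier's back plate leans on it, which keeps the carrier within some 3 deg of upright.
- tube_mid (a point): Centre, half-way up, of the loose tube to load: 114 mm long, 35 to 70 g, z toward the cap; body 29 mm across, blue cap 35 mm across, its lower edge 45 mm above this point. Starts upright in the blue stand with its upper 70 mm out. Fully down on the sleeve's floor this point is 7 mm below the sleeve's mouth and the upper 50 mm stick out.
- tube_stand: Fixed blue block, 70 mm square, 50 mm high, with a 33 mm hole 44 mm deep in which the tube starts. Origin at the centre of its underside.
- rest: Fixed grey sloping rest the carrier starts on, 110 x 90 mm, about 95 mm high; origin on the bench under the carrier's lower end, x away from the robot at zero yaw. The carrier's sleeve leans toward -x on a sloping board and stands on a ledge square to it, between low cheeks 2.5 mm off the sleeve each side. Lift it out along its own z.
- jar: Loose white jar with red lid, 74 mm across, 66 mm high, origin at the centre of its underside. A bystander: leave it standing where it is.

How it is judged:
By the outcome, as a careful person would: the job done as asked, in the order asked, and still so for the second after the job is handed in, with the robot touching nothing.
It also fails if it takes over 64 s, if anything falls off the work surface, if the arm or the gripper's body presses on something with over 40 N, if the wrist force passes 120 N, or if a joint passes its speed limit or range.

## Working session

There is one attempt and no reset: what is moved stays moved. The work goes in short steps, each a Python script; the robot and the scene stay as the last script left them, time stands still between calls to the robot, and variables do not carry over. Pictures are saved under pics/ and viewed, about 8 in all and at most 12, crops included, and the job is handed in when it is done.

```bash
ls; mkdir -p pics
cat > h.py <<'E'
import numpy as np, cv2
from workcell import r
from scipy.spatial.transform import Rotation as R
def snap(name,tag):
    im,d=r.camera(name); cv2.imwrite(f'pics/{tag}.png',im[:,:,::-1]); np.savez(f'pics/{tag}.npz',im=im,d=d); return im,d
def cloud(name,d):
    i=r.camera_info(name); K=np.array(i['intrinsics']); Rm=np.array(i['rotation']); 
    if Rm.size==4: Rm=R.from_quat(Rm).as_matrix()
    v,u=np.mgrid[:d.shape[0],:d.shape[1]]
    p=np.stack([(u-K[0,2])/K[0,0]*d,-(v-K[1,2])/K[1,1]*d,-d],-1)
    P=p@Rm.T+np.array(i['position']); P[d==0]=np.nan
    return P
E
python3 - <<'E'
from h import *
for n in('side','top'):
    snap(n,n+'0'); print(n,r.camera_info(n))
a=cv2.imread('pics/side0.png');b=cv2.imread('pics/top0.png')
print(r.sense())
E
```

```text
pics
side {'intrinsics': array([[398.16315741,   0.        , 274.24687205],
       [  0.        , 398.16315741, 208.61944908],
       [  0.        ,   0.        ,   1.        ]]), 'position': array([0.57655739, 0.71536007, 0.58912839]), 'rotation': array([0.00804024, 0.47261769, 0.88071024, 0.0302877 ])}
top {'intrinsics': array([[420.37602921,   0.        , 271.29085835],
       [  0.        , 420.37602921, 207.07814898],
       [  0.        ,   0.        ,   1.        ]]), 'position': array([0.43415824, 0.01678385, 1.05695741]), 'rotation': array([ 0.03117416, -0.05417125, -0.6952184 ,  0.71607613])}
{'clock': 0.1, 'joints': array([-1.36466898,  0.60002699, -0.00253342,  1.60003075,  0.00178318,
        0.94291224, -0.07982306]), 'joint_vel': array([-7.97647520e-04, -5.09671201e-04,  5.56383048e-04, -1.57537073e-03,
        4.66557878e-05, -1.86084049e-03,  6.24102008e-04]), 'effort': array([ 5.31636266e-03, -7.66550875e+01,  1.50202330e+00, -2.52939069e+01,
       -5.22858370e-02,  1.34567579e-02,  6.22481821e-05]), 'eef_pos': array([0.20222755, 0.69580809, 0.23986638]), 'tcp_rot': array([ 7.99704498e-01,  6.00393408e-01, -5.11488067e-04,  4.59485368e-04]), 'force': array([0.5820895 , 0.02297825, 0.12837012]), 'ft_torque': array([-0.02136887, -0.0554039 , -0.02688457]), 'width': 0.9995404110260866}
```

View pics/side0.png

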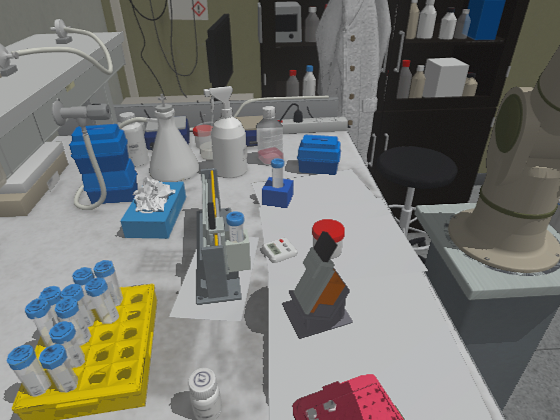

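View pics/top0.png

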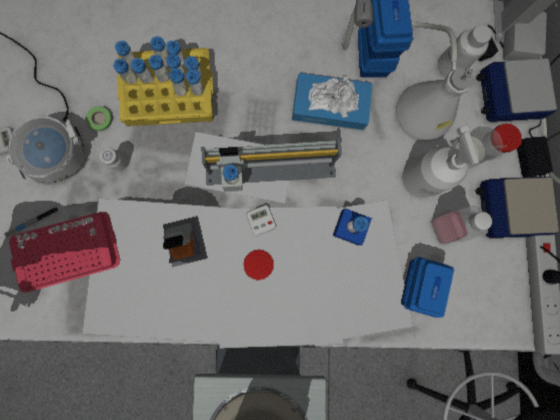

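The side view shows the carrier on its rest at (320,290), the track at (215,230), the tube stand at (278,185) and the jar at (328,235). In the top view they are at (180,243), (270,155), (352,227) and (259,264). Next I measure with depth from both cameras.

```bash
cat > m.py <<'E'
from h import *
C={}
for n in('side','top'):
    z=np.load(f'pics/{n}0.npz'); C[n]=(cv2.cvtColor(z['im'],cv2.COLOR_RGB2HSV),cloud(n,z['d']),z['im'])
def sel(n,box,hr,smin=120,vmin=40,vmax=256,smax=256):
    u0,v0,u1,v1=box; h,P,_=C[n]; h=h[v0:v1,u0:u1].astype(int);P=P[v0:v1,u0:u1]
    m=(h[...,0]>=hr[0])&(h[...,0]<=hr[1])&(h[...,1]>=smin)&(h[...,1]<=smax)&(h[...,2]>=vmin)&(h[...,2]<vmax)&np.isfinite(P[...,0])
    return P[m]
def rep(l,p):
    if len(p)<4: print(l,len(p));return
    print(l,len(p),'min',np.percentile(p,3,0).round(4),'med',np.median(p,0).round(4),'max',np.percentile(p,97,0).round(4))
E
python3 - <<'E'
from m import *
rep('lip side',sel('side',(195,160,240,260),(18,33)))
p=sel('top',(195,135,350,170),(18,33)); rep('lip top',p)
rep('lip side z>.12',(lambda q:q[q[:,2]>.12])(sel('side',(195,160,240,260),(18,33))))
q=p[p[:,2]>.12]; print('fit',np.polyfit(q[:,1],q[:,0],1), q[:,1].min(),q[:,1].max())
for n,b in(('side',(255,155,300,210)),('top',(330,200,375,250))):
    s=sel(n,b,(95,130)); rep('blue '+n,s)
    for lo,hi in((.03,.06),(.1,.14)):
        rep(f' z{lo}',s[(s[:,2]>lo)&(s[:,2]<hi)])
for n,b in(('side',(300,215,350,245)),('top',(240,245,278,285))):
    s=np.r_[sel(n,b,(0,8)),sel(n,b,(172,180))]; rep('jar '+n,s)
for n,b in(('side',(295,225,355,320)),('top',(155,215,210,268))):
    rep('orange '+n,sel(n,b,(4,16),120))
    rep('black '+n,sel(n,b,(0,180),0,0,50))
# white carrier & tab
rep('wtab top',sel('top',(215,142,245,165),(0,180),0,0,50))
rep('wcap top',sel('top',(218,160,245,186),(95,130)))
rep('wcap side',sel('side',(225,205,248,235),(95,130)))
# heightmap-ish of bench
P=C['top'][1]; print('bench',P[300,150],P[300,350]); P=C['side'][1]; print(P[300,400-20],P[180,330])
for n in C: print(n,np.isnan(C[n][1][...,0]).mean())
a=C['top'][2][205:280,145:225]; b=C['side'][2][225:335,280:360]
c=C['top'][2][130:190,190:350]; d=C['side'][2][160:310,175:260]
f=lambda x,k:cv2.resize(x,None,fx=k,fy=k,interpolation=cv2.INTER_CUBIC)
W=np.zeros((600,800,3),np.uint8)
for x,k,(o,q) in((a,4,(0,0)),(b,2.7,(0,330)),(c,3,(310,0)),(d,1.9,(310,500))):
    x=f(x,k);W[o:o+x.shape[0],q:q+x.shape[1]]=x[:600-o,:800-q]
cv2.imwrite('pics/crop1.png',W[:,:,::-1])
E
```

```text
lip side 158 min [ 0.6542 -0.1488  0.1077] med [ 0.6711 -0.0305  0.1304] max [0.6847 0.1341 0.1766]
lip top 600 min [ 0.6507 -0.1506  0.1041] med [ 0.6685 -0.0344  0.1265] max [0.6829 0.1334 0.1325]
lip side z>.12 150 min [ 0.6542 -0.1493  0.128 ] med [ 0.6709 -0.03    0.1306] max [0.6836 0.1345 0.1768]
fit [-0.09876856  0.66501659] -0.1573271385245614 0.14014184484943418
blue side 810 min [ 0.478  -0.2548  0.0041] med [ 0.5202 -0.1906  0.0425] max [ 0.5594 -0.172   0.1195]
 z0.03 431 min [ 0.4489 -0.3653  0.0311] med [ 0.5176 -0.1922  0.0484] max [ 0.5588 -0.172   0.0514]
 z0.1 100 min [ 0.5046 -0.2244  0.1098] med [ 0.5196 -0.2051  0.1184] max [ 0.5331 -0.1975  0.1208]
blue top 787 min [ 0.4801 -0.2441  0.0294] med [ 0.512  -0.2064  0.0501] max [ 0.5511 -0.1757  0.1216]
 z0.03 574 min [ 0.4789 -0.2475  0.0349] med [ 0.5066 -0.2025  0.0494] max [ 0.5531 -0.1756  0.0533]
 z0.1 186 min [ 0.501  -0.2289  0.1158] med [ 0.5164 -0.2145  0.1196] max [ 0.5311 -0.1991  0.1229]
jar side 512 min [ 0.3927 -0.0156  0.0543] med [0.4187 0.017  0.0655] max [0.4564 0.0477 0.0675]
jar top 688 min [ 0
[... 257 characters left out ...]
2157 0.1801]
orange top 301 min [0.4289 0.1666 0.0379] med [0.4457 0.1884 0.0816] max [0.4693 0.2096 0.1744]
black top 658 min [0.4269 0.1536 0.0038] med [0.4674 0.178  0.0469] max [0.5216 0.2324 0.1801]
wtab top 148 min [0.6543 0.0661 0.1553] med [0.6585 0.0848 0.1784] max [0.6676 0.1025 0.1818]
wcap top 180 min [0.6034 0.0675 0.152 ] med [0.6181 0.0809 0.1553] max [0.6329 0.0942 0.1581]
wcap side 207 min [0.6063 0.0677 0.1442] med [0.6201 0.0893 0.1544] max [0.6353 0.0982 0.1566]
bench [3.24888300e-01 2.74329062e-01 1.56617147e-05] [ 0.3369968  -0.21726781  0.00239462]
[0.34265425 0.1732215  0.00066011] [ 0.35418364 -0.31745882 -0.00355838]
side 0.00383078231292517
top 0.004085884353741497
```

View pics/crop1.png

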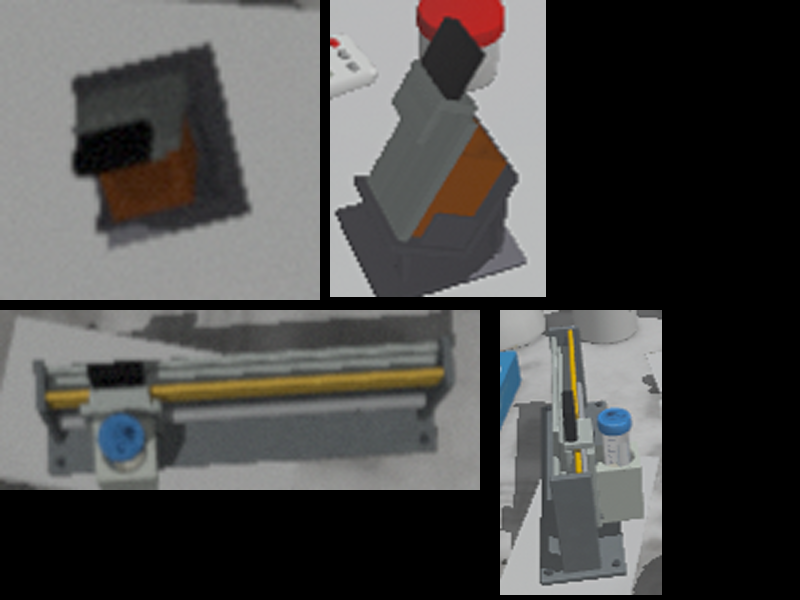

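```bash
cat > fit.py <<'E'
from m import *
from scipy.optimize import least_squares
def sdf(p,c,hs):
    q=np.abs(p-c)-hs
    return np.linalg.norm(np.maximum(q,0),axis=1)+np.minimum(q.max(1),0)
TAB=(np.array([0,0,-.0035]),np.array([.006,.020,.0185])); SLV=(np.array([-.044,0,-.095]),np.array([.023,.023,.035]))
def frame(yaw,tilt): return R.from_euler('zy',[yaw,-tilt]).as_matrix()
E
python3 - <<'E'
from fit import *
def get(n,b):
    k=sel(n,b,(0,180),0,0,60); k=k[(k[:,2]>.146)&(k[:,2]<.2)]
    o=sel(n,b,(4,16),130); o=o[(o[:,2]<.12)&(o[:,2]>.03)]
    return k,o
S=get('side',(295,225,355,320)); T=get('top',(155,215,210,268))
def fit(ds,x0=(.467,.195,.165,.15,.47),fixt=None):
    def f(x):
        M=frame(x[3],fixt if fixt else x[4]); e=[]
        for k,o in ds:
            e+= [sdf((k-x[:3])@M,*TAB),sdf((o-x[:3])@M,*SLV)]
        return np.concatenate(e)*1000
    s=least_squares(f,x0,loss='soft_l1',f_scale=1.5); print([len(a) for d in ds for a in d],s.x.round(4),'rms',np.sqrt(np.median(s.fun**2)).round(2)); return s.x
fit([S]);fit([T]);fit([S,T]);x=fit([S,T],fixt=np.radians(27))
for n in('side','top'):
    h,P,_=C[n]; 
    b=(195,160,240,260) if n=='side' else (195,135,350,170)
    p=sel(n,b,(18,33)); p=p[(p[:,2]>.122)&(p[:,2]<.14)]
    a=np.polyfit(p[:,1],p[:,0],1); print(n,'lip fit',a,'x@-.054',np.polyval(a,-.054),'z',np.percentile(p[:,2],[50,90]), 'ymin',p[:,1].min())
print(r.sense()['clock'])
np.save('car.npy',x)
lipx=.6705; yw=.098
Mh=frame(yw,0)
def quat(M,s): return R.from_matrix(np.c_[s*M[:,0],-s*M[:,1],-M[:,2]]).as_quat()
Mc=frame(x[3],np.radians(27))
for s in(1,-1):
  print(s,'grasp',r.solve_ik(x[:3]+.005*Mc[:,2],quat(Mc,s)),'\n pre',r.solve_ik(x[:3]+.1*Mc[:,2],quat(Mc,s)),'\n hang',r.solve_ik(np.array([lipx+.003,-.054,.165]),quat(Mh,s)),'\nhi',r.solve_ik(np.array([lipx+.003,-.054,.24]),quat(Mh,s)))
  q=R.from_euler('z',yw+np.pi/2*s)*R.from_euler('x',np.pi)
  print(' tube',r.solve_ik([.518,-.212,.113],q.as_quat()),'\n place',r.solve_ik([.63,-.054,.17],q.as_quat()))
E
```

```text
[414, 508] [0.4614 0.202  0.1651 0.1927 0.4874] rms 1.27
[238, 285] [0.4608 0.1964 0.1671 0.0972 0.5325] rms 1.72
[414, 508, 238, 285] [0.4611 0.1996 0.1667 0.1364 0.5182] rms 1.74
[414, 508, 238, 285] [0.4627 0.1982 0.1656 0.1196 0.47  ] rms 1.75
side lip fit [-0.09925359  0.66804509] x@-.054 0.673404780407379 z [0.13040213 0.13152071] ymin -0.1570836148187459
top lip fit [-0.0991516   0.66511012] x@-.054 0.670464307653965 z [0.12942536 0.13199601] ymin -0.1573271385245614
0.1
1 grasp [ 0.05525771  0.60268224 -1.0974874   2.42998415  1.58197638  0.87969671
 -2.14882371] 
 pre [-1.51236425  0.24562161  0.91091028  2.47956068  0.5945313   0.1547686
 -1.10646235] 
 hang [-0.20900379  0.64180617  0.32443885  1.79875445 -0.28470991  0.7469661
  0.36367715] 
hi [-0.26674622  0.56794885  0.41366542  1.73952833 -0.28127974  0.89296253
  0.36495255]
 tube [ 0.38103927  0.58398742 -0.13577262  2.08100968  0.16041264  0.48615899
  1.79426158] 
 place [ 0.0224251   0.56910489 -0.03983575  1.88162515  0.03366033  0.69150115
  1.6317271 ]
-1 grasp [-0.72587964  0.40078288  0.02035943  2.47544491  1.90112036  0.30920715
  0.69108494] 
 pre [-0.73960812  0.17563845 -0.06561591  2.44271331  1.10173904  0.38765553
  1.44870596] 
 hang [-0.60062478  0.90761744  1.10975632  1.82335372 -0.94645242  1.05492378
 -2.15199096] 
hi [-0.6123919   0.79679821  1.11366238  1.76059824 -0.79706149  1.11313968
 -2.27364608]
 tube [-0.00783482  0.62534994  0.44001178  2.10603895 -0.52828737  0.51746026
 -0.64659943] 
 place [-0.44246915  0.66975837  0.69929161  1.91188974 -0.60336949  0.78133141
 -0.87731989]
```

Run:
```python
from fit import *
x=np.load('car.npy'); 
for n,b in(('side',(280,225,360,335)),('top',(145,205,225,280))):
    _,P,_=C[n]; P=P[b[1]:b[3],b[0]:b[2]].reshape(-1,3); P=P[np.isfinite(P[:,0])]
    M=frame(.15,np.radians(27)); L=(P-x[:3])@M
    k=(abs(L[:,1])<.035)&(L[:,2]>-.12)&(L[:,2]<-.045)&(abs(L[:,0]+.013)<.012); p=P[k]
    for it in range(6):
        c=p.mean(0); nrm=np.linalg.svd(p-c,full_matrices=False)[2][2]; nrm*=np.sign(nrm[0]); d=abs((P-c)@nrm); p=P[k&(d<.0025)]
    print(n,'plate',len(p),'yaw',np.arctan2(nrm[1],nrm[0]),'tilt',np.degrees(np.arcsin(nrm[2])),'off',(x[:3]-c)@nrm)
    M=frame(np.arctan2(nrm[1],nrm[0]),np.radians(27)); l=(p-x[:3])@M; print('  y ext',np.percentile(l[:,1],[1,3,97,99]),'z',np.percentile(l[:,2],[1,99]))
    # tab faces
    L=(P-x[:3])@M
    k=(L[:,2]>-.015)&(L[:,2]<.022)&(abs(L[:,0])<.02)&(abs(L[:,1])<.035)
    print('  tab',k.sum(),'x',np.percentile(L[k,0],[5,50,95]),'y',np.percentile(L[k,1],[2,50,98]),'z',np.percentile(L[k,2],[2,98]))
    # rest base plate edge: low points near
    bb=(abs(P[:,2]-.006)<.006)
# base plate yaw from top image using minAreaRect of everything above 3mm in rest
im=C['top'][2]; h=C['top'][0]; m=((h[...,2]<110)).astype(np.uint8); mm=np.zeros_like(m); mm[215:268,155:212]=m[215:268,155:212]
cs,_=cv2.findContours(mm,cv2.RETR_EXTERNAL,cv2.CHAIN_APPROX_NONE); c=max(cs,key=cv2.contourArea); print(cv2.minAreaRect(c))
```

```text
side plate 656 yaw 0.27835705367247887 tilt 26.963964312691957 off 0.013875674834477644
  y ext [-0.02108128 -0.01832725  0.03484949  0.03572394] z [-0.11928145 -0.04624604]
  tab 383 x [-0.00371048  0.0045014   0.00632954] y [-0.02245901  0.00278521  0.01722858] z [-0.01427052  0.01570384]
top plate 96 yaw 0.26995238185202824 tilt 26.979475919432044 off 0.015946533075750904
  y ext [-0.02607372 -0.02462628  0.03208217  0.03392242] z [-0.11941013 -0.04889372]
  tab 210 x [-0.00684684  0.00203481  0.00405236] y [-0.02432132 -0.00507596  0.01448403] z [-0.01455499  0.0176642 ]
((182.61767578125, 241.47059631347656), (43.413875579833984, 41.231056213378906), 75.96376037597656)
```

Run:
```python
from fit import *
def quat(M,s): return R.from_matrix(np.c_[s*M[:,0],-s*M[:,1],-M[:,2]]).as_quat()
x=np.load('car.npy')[:3]; M=frame(.275,np.radians(27))
for n,b in(('side',(280,225,360,335)),('top',(145,205,225,280))):
    h,P,_=C[n]; P=P[b[1]:b[3],b[0]:b[2]].reshape(-1,3); L=(P-x)@M; hh=h[b[1]:b[3],b[0]:b[2]].reshape(-1,3).astype(int)
    g=lambda k,a,q: np.percentile(L[k,a],q).round(4)
    plate=(abs(L[:,0]+.014)<.006)&(abs(L[:,1])<.045)&(L[:,2]>-.11)&(L[:,2]<-.05)
    tab=(L[:,2]>-.012)&(L[:,2]<.03)&(abs(L[:,0])<.02)&(abs(L[:,1])<.035)
    org=(hh[:,0]>3)&(hh[:,0]<17)&(hh[:,1]>130)&(L[:,2]<-.03)
    print(n,'plate y',g(plate,1,[0,2,98,100]),'x',g(plate,0,[50]),'tab x',g(tab,0,[2,50,98]),'y',g(tab,1,[0,2,98,100]),'z',g(tab,2,[98,100]),'orange y',g(org,1,[2,98]),'z',g(org,2,[98]),'x',g(org,0,[2,98]))
np.save('car.npy',np.r_[x,.275])
s=-1
for s in(1,-1):
  for dz in(.003,.03,.06,.1,.14):
    print(s,dz,r.solve_ik(x+dz*M[:,2],quat(M,s)))
```

```text
side plate y [-0.0236 -0.0195  0.0388  0.04  ] x [-0.0123] tab x [-0.0051  0.0044  0.0066] y [-0.0249 -0.0225  0.017   0.0179] z [0.0158 0.0172] orange y [-0.0011  0.0344] z [-0.0583] x [-0.0648 -0.0267]
top plate y [-0.0268 -0.0264 -0.005   0.0321] x [-0.0154] tab x [-0.008   0.0016  0.0041] y [-0.0249 -0.0243  0.0137  0.0163] z [0.0177 0.019 ] orange y [-0.0171  0.0266] z [-0.0558] x [-0.0669 -0.039 ]
1 0.003 [ 0.05504869  0.60850353 -1.09752324  2.43005195  1.58744991  0.88375425
 -1.99698318]
1 0.03 [ 0.06004107  0.52951788 -1.09729479  2.42723803  1.50879534  0.82953892
 -1.9408049 ]
1 0.06 [-1.22328839  0.31368111  0.61455001  2.48930066  1.42101081  0.10683098
 -1.79138353]
1 0.1 [-1.48761373  0.23708833  0.87352373  2.47869222  0.66633458  0.16573934
 -1.02797811]
1 0.14 [-1.55618625  0.08845298  0.80798568  2.45087828  0.75705897  0.37567
 -1.16208547]
-1 0.003 [-7.08900158e-01  4.05250463e-01 -3.80839713e-04  2.47455665e+00
  1.90341913e+00  3.18302938e-01  8.44167032e-01]
-1 0.03 [-0.72468634  0.34024824 -0.00900853  2.47138285  1.67073324  0.31313264
  1.06564764]
-1 0.06 [-0.72052229  0.26869231 -0.04682395  2.4617321   1.40414877  0.33656461
  1.31841308]
-1 0.1 [-0.70384132  0.17688407 -0.10738792  2.44076694  1.10799425  0.39633384
  1.59636843]
-1 0.14 [-0.7103926   0.08929325 -0.13687179  2.41310175  0.88286798  0.47148749
  1.80588723]
```

```bash
cat > fit6.py <<'E'
from fit import *
PL=(np.array([-.017,0,-.076]),np.array([.004,.030,.054]))
def fit6(cl,M0,x0,verbose=True,prior=1.0):
    """cl: list of (HSV,P) pixel lists ; colour-coded points to boxes"""
    ds=[]
    for h,P in cl:
        L=(P-x0)@M0
        ins=np.isfinite(L[:,0])&(abs(L[:,1])<.045)&(L[:,2]>-.135)&(L[:,2]<.025)&(L[:,0]>-.075)&(L[:,0]<.02)
        k=ins&(h[:,2]<60)&(L[:,2]>-.016); o=ins&(h[:,0]>3)&(h[:,0]<17)&(h[:,1]>130)&(L[:,2]>-.11)
        g=ins&(h[:,1]<70)&(h[:,2]>75)&(abs(L[:,0]+.013)<.008)&(L[:,2]>-.10)&(L[:,2]<-.04)
        ds+=[(P[k],TAB),(P[o],SLV),(P[g],PL)]
    def f(v):
        M=M0@R.from_rotvec(v[3:]).as_matrix()
        return np.concatenate([sdf((p-x0-v[:3])@M,*b) for p,b in ds]).clip(-.02,.02)*1000
    s=least_squares(f,np.zeros(6),loss='soft_l1',f_scale=1.0,x_scale=[.01]*3+[.1]*3)
    M=M0@R.from_rotvec(s.x[3:]).as_matrix()
    if verbose: print([len(p) for p,_ in ds],'x',(x0+s.x[:3]).round(4),'zdir',M[:,2].round(3),'xdir',M[:,0].round(3),'yaw_x',np.arctan2(M[1,0],M[0,0]).round(3),'lean',np.degrees(np.arccos(M[2,2])).round(1),'leandir',np.arctan2(-M[1,2],-M[0,2]).round(3),'med|e|',np.median(abs(s.fun)).round(2))
    return x0+s.x[:3],M
def pix(n,b,CC=None):
    h,P=(CC or C[n])[:2]; return h[b[1]:b[3],b[0]:b[2]].reshape(-1,3).astype(int),P[b[1]:b[3],b[0]:b[2]].reshape(-1,3)
E
python3 - <<'E'
from fit6 import *
x=np.load('car.npy')[:3]
S=pix('side',(280,225,360,335));T=pix('top',(145,205,225,280))
for y0 in(.15,.27):
    M0=frame(y0,np.radians(27))
    for cl in([S],[T],[S,T]): fit6(cl,M0,x)
h=S[0].reshape(110,80,3)
# plate outline in side image: draw fitted model over picture
xb,M=fit6([S,T],frame(.2,np.radians(27)),x)
W=[]
for (xx,MM) in((xb,M),(xb,frame(.18,np.radians(27)))):
  for n,b in(('side',(280,225,360,335)),('top',(145,205,225,280))):
    i=r.camera_info(n);K=np.array(i['intrinsics']);Rm=R.from_quat(i['rotation']).as_matrix()
    im=cv2.resize(C[n][2][b[1]:b[3],b[0]:b[2]],None,fx=4.7,fy=4.7 if n=='top' else 2.7*4.7/4.7*1.0+0 if False else 4.7)
    k=4.7
    for (c,hs),col in((TAB,(255,255,0)),(SLV,(0,255,255)),(PL,(0,255,0))):
        V=[np.array(s) for s in np.ndindex(2,2,2)]
        for a in range(8):
            for d in range(a):
                if abs(V[a]-V[d]).sum()==1:
                    q=[]
                    for v in(V[a],V[d]):
                        p=(xx+MM@(c+hs*(2*v-1))-i['position'])@Rm; q.append((int(((K[0,2]-K[0,0]*p[0]/p[2]-b[0]+.5))*k),int(((K[1,2]+K[1,1]*p[1]/p[2]-b[1]+.5))*k)))
                    cv2.line(im,*q,col,1)
    W.append(im)
out=np.zeros((600,800,3),np.uint8)
for j,im in enumerate(W[:2]): out[:min(600,im.shape[0]),j*400:j*400+min(400,im.shape[1])]=im[:600,:400]
cv2.imwrite('pics/ov.png',out[:,:,::-1])
E
```

```text
[356, 482, 529] x [0.4635 0.1937 0.1646] zdir [-0.437 -0.125  0.891] xdir [0.856 0.244 0.455] yaw_x 0.277 lean 27.1 leandir 0.279 med|e| 0.54
[204, 288, 0] x [0.46   0.1937 0.1675] zdir [-0.495 -0.127  0.86 ] xdir [0.83  0.223 0.511] yaw_x 0.263 lean 30.7 leandir 0.252 med|e| 1.38
[356, 482, 529, 204, 288, 0] x [0.4625 0.1937 0.1655] zdir [-0.446 -0.124  0.886] xdir [0.853 0.242 0.463] yaw_x 0.277 lean 27.6 leandir 0.271 med|e| 0.73
[356, 482, 552] x [0.4635 0.1937 0.1646] zdir [-0.437 -0.125  0.89 ] xdir [0.857 0.243 0.455] yaw_x 0.277 lean 27.1 leandir 0.279 med|e| 0.53
[204, 288, 0] x [0.4601 0.1937 0.1675] zdir [-0.494 -0.127  0.86 ] xdir [0.83  0.224 0.51 ] yaw_x 0.263 lean 30.7 leandir 0.252 med|e| 1.39
[356, 482, 552, 204, 288, 0] x [0.4625 0.1937 0.1655] zdir [-0.446 -0.124  0.886] xdir [0.853 0.242 0.463] yaw_x 0.276 lean 27.6 leandir 0.271 med|e| 0.73
[356, 482, 543, 204, 288, 0] x [0.4625 0.1937 0.1655] zdir [-0.446 -0.124  0.886] xdir [0.853 0.242 0.463] yaw_x 0.277 lean 27.6 leandir 0.271 med|e| 0.73
```

View pics/ov.png

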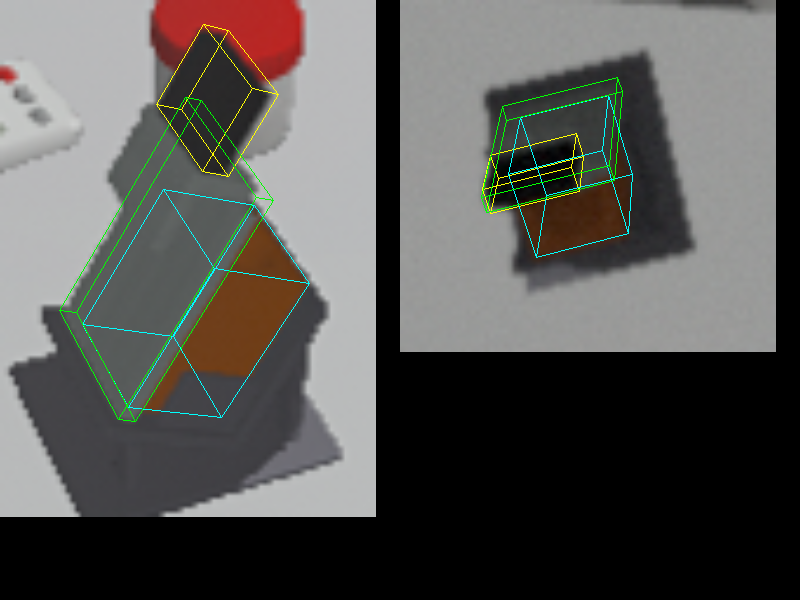

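The overlay matches the tab, plate and sleeve within about 1 px in the side view. The carrier's yaw is 0.277 and its lean is 27°. Now I grasp it.

```bash
cat >> h.py <<'E'
def frame(yaw,tilt): return R.from_euler('zy',[yaw,-tilt]).as_matrix()
def quat(M,s): return R.from_matrix(np.c_[s*M[:,0],-s*M[:,1],-M[:,2]]).as_quat()
def st(t=''):
    s=r.sense(); print(t,'t',round(s['clock'],2),'p',s['eef_pos'].round(4),'F',s['force'].round(1),'w',round(s['width'],3)); return s
XC=np.array([.463,.1937,.1655]); MC=frame(.277,np.radians(27))
E
python3 - <<'E'
from h import *
s=-1; q=quat(MC,s)
r.move_pose(XC+.09*MC[:,2],q); st('pre')
print(r.line_to(XC+.006*MC[:,2],rate=.1,contact_N=8)); st('at')
snap('side','g1')
r.grab(); st('grab'); print(r.sense()['joints'].round(3))
E
```

```text
pre t 2.08 p [0.4225 0.1945 0.2459] F [1.3 0.2 0. ] w 0.999
False
at t 3.08 p [0.4602 0.1939 0.171 ] F [-0.8  0.8  0.3] w 0.999
grab t 4.36 p [0.461  0.1942 0.1712] F [ 2.1  1.6 -0. ] w 0.125
[-0.613  0.397 -0.119  2.472  1.833  0.361  0.92 ]
```

Run:
```python
from h import *
r.line_to(XC+.125*MC[:,2],rate=.12); s=st('lift'); print(s['joints'].round(2))
Mh=frame(.0987,0); q=quat(Mh,-1)
for p in([.42,.15,.28],[.50,.05,.28],[.53,-.054,.28],[.60,-.054,.25],[.676,-.054,.225],[.676,-.054,.17]):
    a=r.solve_ik(p,q); print(p,None if a is None else a.round(2))
im,_=snap('side','l1')
```

```text
lift t 5.5 p [0.406  0.1934 0.2763] F [-0.   0.5 -1.6] w 0.125
[-0.76  0.12 -0.06  2.43  0.95  0.43  1.75]
[0.42, 0.15, 0.28] [-0.02  0.25 -0.55  2.14  0.18  0.8   2.56]
[0.5, 0.05, 0.28] [ 0.47  0.41 -0.91  2.02  0.41  0.91  2.57]
[0.53, -0.054, 0.28] [-0.74  0.53  1.12  2.03 -0.59  0.95 -2.35]
[0.6, -0.054, 0.25] [ 0.69  0.66 -1.1   1.84  0.68  1.07  2.56]
[0.676, -0.054, 0.225] [ 0.62  0.79 -1.1   1.69  0.77  1.16  2.55]
[0.676, -0.054, 0.17] [ 0.54  0.79 -0.92  1.74  0.73  1.    2.58]
```

View pics/l1.png

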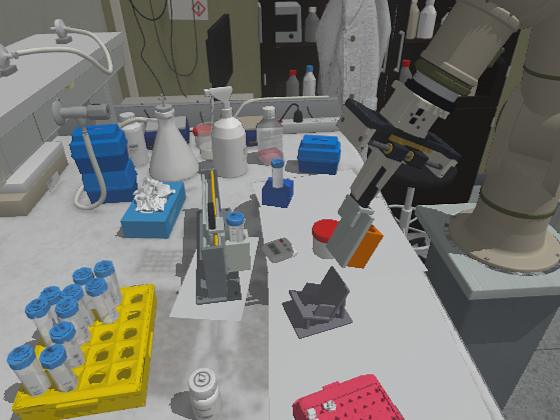

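The carrier is clear of the rest, held at (355,240), and the jar has not moved. Next I bring it upright and over the track.

Run:
```python
from h import *
Mh=frame(.0987,0); q=quat(Mh,-1)
r.move_pose([.50,.04,.29],q); s=st('up'); print(s['joints'].round(2))
for p in([.59,-.054,.27],[.676,-.054,.24],[.676,-.054,.17]):
    a=r.solve_ik(p,q); print(p,None if a is None else a.round(2))
try:
    r.line_to([.56,-.054,.28],rate=.15); s=st('A'); print(s['joints'].round(2))
except r.Unreachable as e: print('unreach',e)
snap('side','u1');snap('top','u1t')
```

```text
up t 7.11 p [0.4997 0.0405 0.2898] F [ 0.1  0.2 -2.5] w 0.128
[ 0.49  0.39 -0.91  2.01  0.39  0.92  2.61]
[0.59, -0.054, 0.27] [ 0.69  0.61 -1.07  1.84  0.61  1.07  2.62]
[0.676, -0.054, 0.24] [ 0.59  0.74 -1.01  1.68  0.68  1.13  2.62]
[0.676, -0.054, 0.17] [ 0.52  0.77 -0.87  1.74  0.7   0.98  2.61]
A t 8.01 p [ 0.5595 -0.0527  0.2802] F [ 0.1 -0.3 -2.5] w 0.128
[ 0.73  0.57 -1.11  1.89  0.59  1.05  2.62]
```

View pics/u1.png

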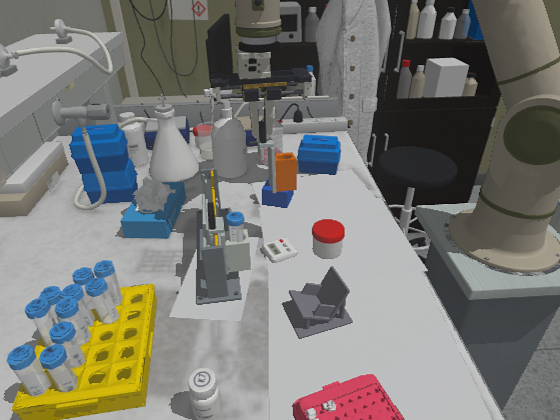

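Run:
```python
from h import *
s=st(); print(s['joints'].round(4))
for yw in(.06,.0987,.14):
  q=quat(frame(yw,0),-1)
  for p in([.59,-.054,.26],[.676,-.054,.235],[.676,-.054,.17]):
    a=r.solve_ik(p,q); print(yw,p,None if a is None else a.round(3))
h=cv2.cvtColor(np.load('pics/u1.npz')['im'],cv2.COLOR_RGB2HSV).astype(int); P=cloud('side',np.load('pics/u1.npz')['d'])
m=(h[...,0]>3)&(h[...,0]<17)&(h[...,1]>130); m[:140]=0;m[210:]=0;m[:,:265]=0;m[:,310:]=0
p=P[m]; print('orange side',len(p),np.nanpercentile(p,[2,50,98],axis=0).round(4))
h=cv2.cvtColor(np.load('pics/u1t.npz')['im'],cv2.COLOR_RGB2HSV).astype(int); P=cloud('top',np.load('pics/u1t.npz')['d'])
m=(h[...,0]>3)&(h[...,0]<17)&(h[...,1]>130); m[:190]=0;m[260:]=0;m[:,:230]=0;m[:,340:]=0
p=P[m];print('orange top',len(p),np.nanpercentile(p,[2,50,98],axis=0).round(4))
M=frame(.0987,0); print('pred mouth centre',s['eef_pos']+M@[-.044,0,-.066])
```

```text
t 8.11 p [ 0.5596 -0.0527  0.2805] F [ 0.   0.  -2.2] w 0.127
[ 0.73    0.569  -1.1079  1.8904  0.5881  1.055   2.6189]
0.06 [0.59, -0.054, 0.26] [ 0.679  0.62  -1.061  1.849  0.624  1.052  2.568]
0.06 [0.676, -0.054, 0.235] [ 0.585  0.741 -1.011  1.68   0.69   1.119  2.575]
0.06 [0.676, -0.054, 0.17] [ 0.55   0.794 -0.942  1.737  0.748  1.012  2.528]
0.0987 [0.59, -0.054, 0.26] [ 0.685  0.626 -1.074  1.849  0.632  1.058  2.599]
0.0987 [0.676, -0.054, 0.235] [ 0.598  0.754 -1.041  1.679  0.71   1.134  2.596]
0.0987 [0.676, -0.054, 0.17] [ 0.556  0.801 -0.956  1.736  0.759  1.021  2.558]
0.14 [0.59, -0.054, 0.26] [ 0.699  0.64  -1.106  1.848  0.653  1.073  2.619]
0.14 [0.676, -0.054, 0.235] [ 0.614  0.772 -1.08   1.678  0.738  1.155  2.614]
0.14 [0.676, -0.054, 0.17] [ 0.567  0.811 -0.98   1.736  0.776  1.034  2.585]
orange side 757 [[ 0.4927 -0.0672  0.1496]
 [ 0.5127 -0.0238  0.191 ]
 [ 0.5337 -0.0171  0.2165]]
orange top 336 [[ 0.489  -0.0681  0.1498]
 [ 0.5173 -0.0311  0.2113]
 [ 0.5349 -0.0191  0.382 ]]
pred mouth centre [ 0.51579894 -0.05701896  0.21447414]
```

Run:
```python
from fit6 import *
from h import st
cl=[]
for n,t,b in(('side','u1',(250,120,310,215)),('top','u1t',(230,170,340,270))):
    z=np.load(f'pics/{t}.npz'); CC=(cv2.cvtColor(z['im'],cv2.COLOR_RGB2HSV),cloud(n,z['d'])); cl.append(pix(n,b,CC))
s=r.sense(); x0=s['eef_pos']-[0,0,.006]; M0=frame(.0987,0)
for h,P in cl:
    L=(P-x0)@M0; o=(h[:,0]>3)&(h[:,0]<17)&(h[:,1]>130)&(abs(L[:,0]+.04)<.04)&(abs(L[:,1])<.06)
    for lo in np.arange(-.14,-.05,.015):
        k=o&(L[:,2]>lo)&(L[:,2]<lo+.015)
        if k.sum()>8: print(round(lo,3),k.sum(),'y',np.percentile(L[k,1],[2,98]).round(4),'x',np.percentile(L[k,0],[2,98]).round(4))
    print()
    fit6([(h,P)],M0@R.from_euler('x',.0).as_matrix(),x0)
fit6(cl,M0,x0); fit6(cl,M0@R.from_euler('x',.2).as_matrix(),x0)
b=(240,110,330,210); im=np.load('pics/u1.npz')['im'][110:215,235:325]; im2=np.load('pics/u1t.npz')['im'][165:270,240:340]
cv2.imwrite('pics/c2.png',np.hstack([cv2.resize(i,(390,455),interpolation=cv2.INTER_CUBIC) for i in(im,im2)])[:,:,::-1])
```

```text
-0.14 13 y [0.0355 0.0391] x [-0.063  -0.0236]
-0.125 125 y [0.0357 0.0403] x [-0.0629 -0.0236]
-0.11 133 y [0.033  0.0387] x [-0.0631 -0.0221]
-0.095 141 y [0.0308 0.0368] x [-0.0654 -0.0225]
-0.08 186 y [-0.0087  0.0346] x [-0.0653 -0.0232]
-0.065 158 y [-0.0131  0.033 ] x [-0.0654 -0.0234]

[130, 618, 187] x [ 0.5596 -0.0527  0.2729] zdir [ 0.006 -0.124  0.992] xdir [0.996 0.095 0.006] yaw_x 0.095 lean 7.2 leandir 1.618 med|e| 0.74
-0.125 28 y [0.0039 0.0388] x [-0.0626 -0.0325]
-0.11 26 y [0.0213 0.0373] x [-0.0659 -0.0252]
-0.095 41 y [-0.0055  0.0355] x [-0.0687 -0.0252]
-0.08 50 y [-0.0095  0.0338] x [-0.0647 -0.0246]
-0.065 164 y [-0.0123  0.0314] x [-0.0673 -0.0235]

[0, 282, 14] x [ 0.5575 -0.0524  0.2734] zdir [ 0.015 -0.125  0.992] xdir [ 0.995  0.097 -0.002] yaw_x 0.097 lean 7.3 leandir 1.687 med|e| 0.52
[130, 618, 187, 0, 282, 14] x [ 0.5597 -0.0527  0.2731] zdir [ 0.009 -0.127  0.992] xdir [0.995 0.096 0.003] yaw_x 0.096 lean 7.3 leandir 1.645 med|e| 0.69
[120, 573, 192, 0, 272, 13] x [ 0.5597 -0.0527  0.2731] zdir [ 0.01  -0.126  0.992] xdir [0.995 0.096 0.003] yaw_x 0.096 lean 7.3 leandir 1.646 med|e| 0.69
```

View pics/c2.png

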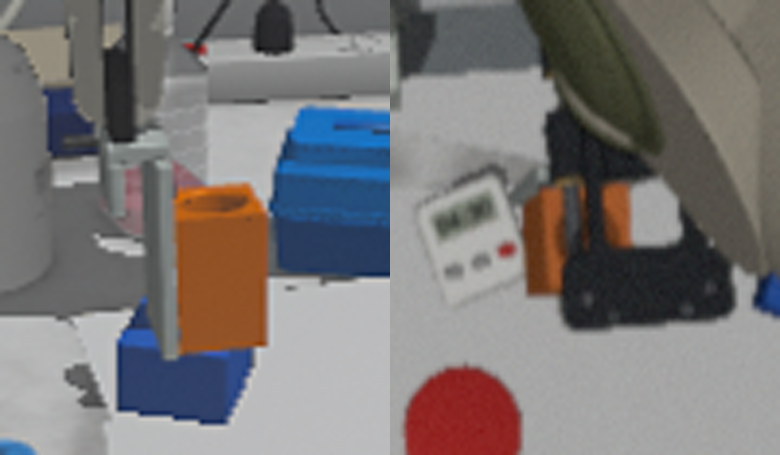

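```bash
cat >> h.py <<'E'
MT=frame(.0987,0)@R.from_euler('x',-.126).as_matrix(); QT=quat(MT,-1)
E
cat > pt.py <<'E'
from fit6 import *
def refit(t,b,x0,M0):
    z=np.load(f'pics/{t}.npz'); return fit6([pix('side',b,(cv2.cvtColor(z['im'],cv2.COLOR_RGB2HSV),cloud('side',z['d'])))],M0,x0)
E
python3 - <<'E'
from h import *
from pt import refit
for p in([.60,-.054,.25],[.6784,-.054,.225],[.675,-.054,.17]):
    a=r.solve_ik(p,QT); print(p,None if a is None else a.round(3))
r.move_pose([.60,-.054,.255],QT); print(r.sense()['joints'].round(3))
r.line_to([.6784,-.054,.225],rate=.08); s=st('over'); print(s['joints'].round(3))
r.sleep(.2); im,_=snap('side','o1'); 
M=frame(.0987,0); refit('o1',(195,120,280,230),s['eef_pos']-[0,0,.0075],M)
cv2.imwrite('pics/o1c.png',cv2.resize(im[110:260,180:280],(500,600)[0:2] if 0 else (400,600),interpolation=cv2.INTER_CUBIC)[:,:,::-1])
E
```

```text
[0.6, -0.054, 0.25] [ 0.572  0.612 -0.99   1.856  0.723  1.081  2.504]
[0.6784, -0.054, 0.225] [ 0.492  0.72  -0.931  1.703  0.77   1.129  2.531]
[0.675, -0.054, 0.17] [ 0.466  0.766 -0.881  1.757  0.827  1.043  2.472]
[ 0.571  0.607 -0.995  1.851  0.717  1.089  2.511]
over t 9.63 p [ 0.6781 -0.0539  0.2252] F [-0.7 -0.2 -2.1] w 0.125
[ 0.497  0.723 -0.941  1.703  0.776  1.135  2.525]
[126, 604, 90] x [ 0.6791 -0.0549  0.2187] zdir [-0.018 -0.002  1.   ] xdir [0.996 0.091 0.018] yaw_x 0.091 lean 1.0 leandir 0.113 med|e| 0.96
```

View pics/o1c.png

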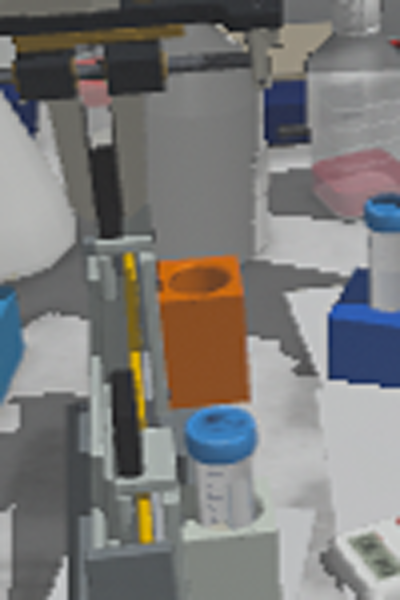

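The carrier now hangs upright with its hook straddling the lip at about crop (125,250). I lower it with contact checks.

Run:
```python
from h import *
M=frame(.0987,0); p0=np.array([.6784,-.054,.189])
print(r.line_to(p0,rate=.05,contact_N=6)); s=st('in')
if s['eef_pos'][2]<.192:
    print('touch',r.line_to(p0-M[:,0]*.008,rate=.03,contact_N=3)); s=st('lip')
    c=s['eef_pos']; b=c+M[:,0]*.001; b[2]=.189
    r.line_to(b,rate=.03); st('off')
    b[2]=.166; print('down',r.line_to(b,rate=.03,contact_N=6)); st('down')
r.sleep(.2); snap('side','d1')
from pt import refit
s=r.sense(); refit('d1',(195,150,280,260),s['eef_pos']-[0,0,.0065],M)
```

```text
False
in t 10.75 p [ 0.6786 -0.0539  0.1892] F [-0.1 -0.6 -1.4] w 0.128
touch True
lip t 11.0 p [ 0.6749 -0.0543  0.1893] F [ 2.6  0.2 -1.2] w 0.127
off t 11.25 p [ 0.6756 -0.0543  0.1889] F [-0.6  0.1 -2.5] w 0.124
down True
down t 11.83 p [ 0.6759 -0.0543  0.1713] F [0.8 0.1 4. ] w 0.129
[117, 357, 68] x [ 0.6776 -0.0548  0.1649] zdir [-0.016 -0.015  1.   ] xdir [0.993 0.113 0.017] yaw_x 0.113 lean 1.2 leandir 0.777 med|e| 1.08
```

Run:
```python
from h import *
r.gripper_open(); st('open')
p=r.sense()['eef_pos']; r.line_to(p+.07*MT[:,2],rate=.15); 
q=R.from_euler('z',.0987-np.pi/2)*R.from_euler('x',np.pi)
for s in(1,-1):
  q=(R.from_euler('z',.0987+s*np.pi/2)*R.from_euler('x',np.pi)).as_quat()
  for p in([.5187,-.2115,.22],[.5187,-.2115,.116],[.6298,-.058,.25],[.6298,-.058,.17]):
    a=r.solve_ik(p,q); print(s,p,None if a is None else a.round(2))
st('ret')
snap('side','h1');snap('top','h1t')
from pt import *
x,M=refit('h1',(195,150,280,260),np.array([.6755,-.054,.1645]),frame(.0987,0))
for n,t,b in(('side','h1',(210,175,250,220)),('top','h1t',(240,150,330,200))):
    z=np.load(f'pics/{t}.npz');h=cv2.cvtColor(z['im'],cv2.COLOR_RGB2HSV); C[n]=(h,cloud(n,z['d']))
    o=sel(n,(195,140,350,260),(4,16),150); rep('orange '+n,o); rep(' rim',o[o[:,2]>.100])
```

```text
open t 13.42 p [ 0.6753 -0.0545  0.1708] F [ 0.1 -0.3 -0.9] w 1.0
1 [0.5187, -0.2115, 0.22] [ 0.77  0.51 -0.69  1.97  0.44  0.82  1.5 ]
1 [0.5187, -0.2115, 0.116] [ 0.68  0.64 -0.59  2.06  0.61  0.62  1.35]
1 [0.6298, -0.058, 0.25] [ 0.44  0.55 -0.67  1.78  0.41  0.95  1.27]
1 [0.6298, -0.058, 0.17] [ 0.4   0.64 -0.62  1.86  0.5   0.81  1.19]
-1 [0.5187, -0.2115, 0.22] [-0.4   0.68  1.12  2.04 -0.78  0.93 -0.32]
-1 [0.5187, -0.2115, 0.116] [-0.28  0.78  0.92  2.12 -0.97  0.75 -0.18]
-1 [0.6298, -0.058, 0.25] [-0.64  0.73  1.12  1.85 -0.75  1.06 -0.69]
-1 [0.6298, -0.058, 0.17] [-0.62  0.85  1.11  1.92 -0.93  1.   -0.54]
ret t 14.03 p [ 0.6742 -0.0462  0.24  ] F [-0.6 -0.7 -0.2] w 1.002
[104, 350, 61] x [ 0.6736 -0.0552  0.1643] zdir [-0.036 -0.014  0.999] xdir [0.995 0.098 0.037] yaw_x 0.098 lean 2.2 leandir 0.368 med|e| 0.96Traceback (most recent call last):
  File "<stdin>", line 15, in <module>
  File "m.py", line 6, in sel
    u0,v0,u1,v1=box; h,P,_=C[n]; h=h[v0:v1,u0:u1].astype(int);P=P[v0:v1,u0:u1]
                     ^^^^^
ValueError: not enough values to unpack (expected 3, got 2)
```

View pics/h1.png

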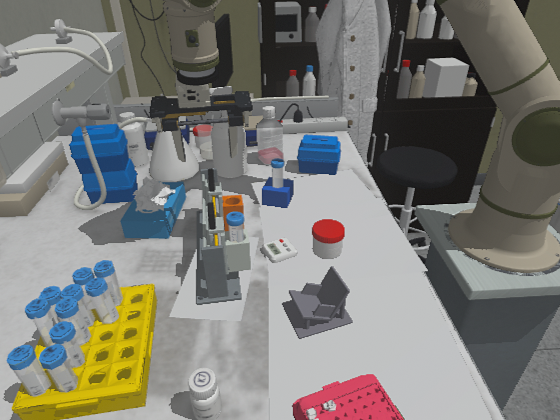

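The carrier hangs on the track, with its sleeve at (233,205) in line with the white one. Its fitted tab height of 0.164 matches the 0.165 expected. Next is the tube.

```bash
cat >> h.py <<'E'
QB=(R.from_euler('z',.0987+np.pi/2)*R.from_euler('x',np.pi)).as_quat()
E
python3 - <<'E'
from h import *
p=r.sense()['eef_pos']; r.line_to([p[0],p[1],.28],rate=.2)
r.move_pose([.5187,-.2115,.21],QB); st('pre')
im,d=snap('top','t1t'); im,ds=snap('side','t1')
from m import *
for n,t in(('side','t1'),('top','t1t')):
    z=np.load(f'pics/{t}.npz');C[n]=(cv2.cvtColor(z['im'],cv2.COLOR_RGB2HSV),cloud(n,z['d']),z['im'])
    o=sel(n,(195,140,350,260),(4,16),150); rep('orange '+n,o); rim=o[abs(o[:,2]-.106)<.006]; rep(' rim',rim)
    M=np.array([[np.cos(.0987),-np.sin(.0987)],[np.sin(.0987),np.cos(.0987)]])
    l=rim[:,:2]@M; print('  rot extents',np.percentile(l,[1,99],axis=0).round(4), 'centre world',M@np.percentile(l,[1,99],axis=0).mean(0))
s=sel('side',(255,155,300,210),(95,130)); rep('cap side',s[(s[:,2]>.105)&(s[:,2]<.14)])
print(r.line_to([.5187,-.2115,.116],rate=.1,contact_N=6)); st('at')
r.grab(); st('grab')
print(r.line_to([.5187,-.2115,.30],rate=.12)); s=st('up'); print(s['joints'].round(2))
r.sleep(.2); snap('side','t2');snap('top','t2t')
for n,t in(('side','t2'),('top','t2t')):
    z=np.load(f'pics/{t}.npz');C[n]=(cv2.cvtColor(z['im'],cv2.COLOR_RGB2HSV),cloud(n,z['d']),z['im'])
a=C['side'][2][60:220,190:350]; b=C['top'][2][130:290,230:390]
cv2.imwrite('pics/t2c.png',np.hstack([cv2.resize(i,(400,400)) for i in(a,b)])[:,:,::-1])
E
```

```text
pre t 15.49 p [ 0.5193 -0.2108  0.2098] F [-0.  -0.1 -0.5] w 1.001
orange side 360 min [ 0.6126 -0.0786  0.0467] med [ 0.637  -0.04    0.0969] max [ 0.6534 -0.0327  0.1042]
 rim 137 min [ 0.6125 -0.0814  0.1007] med [ 0.6337 -0.0533  0.1026] max [ 0.6536 -0.0346  0.1043]
  rot extents [[ 0.6031 -0.1433]
 [ 0.6458 -0.0966]] centre world [ 0.6332093  -0.05781407]
orange top 446 min [ 0.6074 -0.0793  0.0368] med [ 0.6358 -0.0591  0.0998] max [ 0.652  -0.0351  0.1058]
 rim 219 min [ 0.6078 -0.0795  0.1005] med [ 0.6331 -0.0568  0.1029] max [ 0.6526 -0.0371  0.1063]
  rot extents [[ 0.5987 -0.143 ]
 [ 0.6443 -0.098 ]] centre world [ 0.63032903 -0.05867218]
cap side 101 min [ 0.5046 -0.2261  0.1086] med [ 0.5198 -0.206   0.1185] max [ 0.5331 -0.1973  0.121 ]
False
at t 16.68 p [ 0.519  -0.2115  0.1165] F [ 0.3 -0.1 -0.4] w 1.002
grab t 17.65 p [ 0.5187 -0.2115  0.116 ] F [ 0.6 -1.  -0.4] w 0.362
False
up t 19.33 p [ 0.5184 -0.2115  0.2994] F [ 0.  -0.2 -0.4] w 0.363
[ 0.84  0.43 -0.77  1.88  0.35  0.98  1.58]
```

View pics/t2c.png

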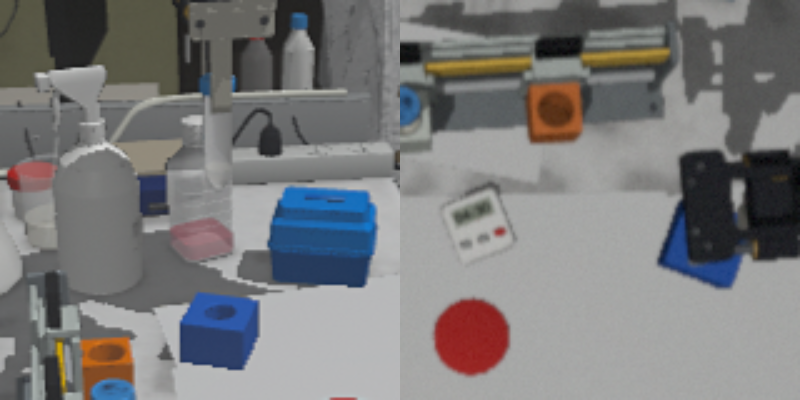

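Run:
```python
from h import *
P=cloud('side',np.load('pics/t2.npz')['d']).reshape(-1,3); T=r.sense()['eef_pos']
L=P-T; k=(abs(L[:,0])<.03)&(abs(L[:,1])<.03)
for lo in np.arange(-.11,-.02,.015):
    m=k&(L[:,2]>lo)&(L[:,2]<lo+.015)
    if m.sum()>5: print(round(lo,3),m.sum(),'x',np.percentile(L[m,0],[3,50,97]).round(4),'ymax',np.percentile(L[m,1],[50,95]).round(4))
print('bottom',L[k,2].min())
Mm=frame(.0987,.03); Q=(R.from_matrix(Mm)*R.from_euler('z',np.pi/2)*R.from_euler('x',np.pi)).as_quat()
mouth=np.array([.633,-.0582,.1045]); g=lambda h: mouth+Mm[:,2]*h
r.move_pose(g(.150),Q); s=st('above'); print(s['joints'].round(2))
r.sleep(.2); snap('side','i1')
P=cloud('side',np.load('pics/i1.npz')['d']).reshape(-1,3); T=s['eef_pos']; L=(P-T)@Mm; k=(abs(L[:,0])<.03)&(abs(L[:,1])<.03)
for lo in np.arange(-.11,-.02,.015):
    m=k&(L[:,2]>lo)&(L[:,2]<lo+.015)
    if m.sum()>5: print(round(lo,3),m.sum(),'x',np.percentile(L[m,0],[3,50,97]).round(4),'ymax',np.percentile(L[m,1],[50,95]).round(4))
```

```text
-0.11 22 x [-0.0105  0.0004  0.0111] ymax [0.005  0.0099]
-0.095 61 x [-0.0122  0.0006  0.0125] ymax [0.0095 0.0125]
-0.08 69 x [-0.0121  0.0006  0.0141] ymax [0.0091 0.0128]
-0.065 70 x [-0.0121  0.0016  0.0139] ymax [0.0103 0.0137]
-0.05 71 x [-0.0122  0.0025  0.0139] ymax [0.0104 0.0134]
-0.035 58 x [-0.012   0.0026  0.0137] ymax [0.0102 0.0202]
bottom -0.3018309461900298
above t 20.43 p [ 0.628  -0.0597  0.2543] F [ 0.1 -0.7 -0.7] w 0.364
[ 0.48  0.55 -0.72  1.8   0.45  0.93  1.24]
-0.11 21 x [-0.0066  0.0009  0.0082] ymax [0.0038 0.0088]
-0.095 72 x [-0.013   0.0005  0.013 ] ymax [0.0085 0.0112]
-0.08 80 x [-0.0136  0.0002  0.0127] ymax [0.0082 0.0117]
-0.065 82 x [-0.0143 -0.0004  0.0137] ymax [0.0092 0.012 ]
-0.05 85 x [-0.0124  0.0006  0.013 ] ymax [0.0095 0.0127]
-0.035 69 x [-0.0129  0.0024  0.0139] ymax [0.0095 0.0207]
```

Run:
```python
from h import *
Mm=frame(.0987,.03); mouth=np.array([.633,-.0575,.1045]); g=lambda h: mouth+Mm[:,2]*h
r.line_to(g(.116),rate=.1)
c=r.line_to(g(.090),rate=.05,contact_N=4); s=st(f'enter {c}')
if s['eef_pos'][2]<.1045+.095:
    c=r.line_to(g(.042),rate=.05,contact_N=6); s=st(f'down {c}')
snap('side','i2')
```

```text
enter False t 21.84 p [ 0.6303 -0.0574  0.1944] F [-0.4  0.2 -0.4] w 0.359
down True t 22.68 p [ 0.6318 -0.0575  0.1492] F [-1.1 -1.2  5.7] w 0.363
```

Run:
```python
from h import *
r.gripper_open(); p=r.sense()['eef_pos']; r.line_to(p+[-.002,0,.12],rate=.15)
r.move_pose([.50,-.25,.30],QB); r.sleep(.5); st('away')
im,_=snap('side','f1'); im2,_=snap('top','f1t')
from m import *
for n,t in(('side','f1'),('top','f1t')):
    z=np.load(f'pics/{t}.npz');C[n]=(cv2.cvtColor(z['im'],cv2.COLOR_RGB2HSV),cloud(n,z['d']),z['im'])
rep('cap side',(lambda p:p[(p[:,1]<.0)&(p[:,2]>.1)])(sel('side',(205,170,250,235),(95,130))))
rep('cap top',(lambda p:p[(p[:,1]<.0)&(p[:,2]>.1)])(sel('top',(240,150,330,200),(95,130))))
rep('wcap top',sel('top',(218,160,245,186),(95,130)))
for n,b in(('side',(300,215,350,245)),('top',(240,245,278,285))): rep('jar '+n,np.r_[sel(n,b,(0,8)),sel(n,b,(172,180))])
rep('tab top',(lambda p:p[p[:,2]>.15])(sel('top',(265,140,310,168),(0,180),0,0,50)))
from pt import refit
refit('f1',(195,150,280,260),np.array([.6755,-.054,.1645]),frame(.0987,0))
cv2.imwrite('pics/f1c.png',np.hstack([cv2.resize(i,(400,400)) for i in(im[150:310,190:350],im2[130:290,200:360])])[:,:,::-1])
```

```text
away t 26.17 p [ 0.5002 -0.2497  0.2999] F [ 0.4 -0.5 -0.4] w 1.002
cap side 142 min [ 0.6164 -0.0729  0.1421] med [ 0.6313 -0.0515  0.1521] max [ 0.6451 -0.0428  0.1542]
cap top 179 min [ 0.6147 -0.0755  0.1493] med [ 0.6286 -0.0609  0.1527] max [ 0.6437 -0.0463  0.1553]
wcap top 180 min [0.6036 0.0676 0.152 ] med [0.6182 0.081  0.155 ] max [0.6334 0.0943 0.1576]
jar side 635 min [ 0.393  -0.0151  0.0529] med [0.4238 0.0239 0.0652] max [0.4547 0.0484 0.0672]
jar top 688 min [ 0.3901 -0.0166  0.0624] med [0.4195 0.0134 0.0657] max [0.4499 0.0433 0.0688]
tab top 138 min [ 0.6646 -0.0724  0.1597] med [ 0.6692 -0.0536  0.1787] max [ 0.6772 -0.0353  0.1823]
[101, 222, 59] x [ 0.6739 -0.055   0.1646] zdir [-0.038 -0.003  0.999] xdir [0.994 0.102 0.038] yaw_x 0.102 lean 2.2 leandir 0.079 med|e| 0.7
```

View pics/f1c.png

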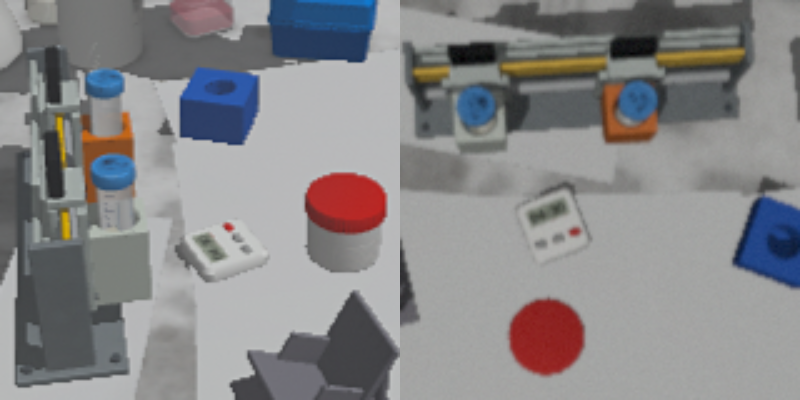

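```bash
python3 -c "
from h import *
st('final'); r.hand_in()"
```

```text
final t 26.27 p [ 0.5    -0.2499  0.3   ] F [0.2 0.1 0.9] w 0.996
the job is handed in; nothing more can be done
```

The carrier is hanging on the free stretch of the track and the blue-capped tube is in its orange sleeve. I handed the job in at 26.3 s with the gripper open and clear of everything.

**Carrier:** It turned about 7° in the grip during the lift. I tilted the tool to bring it upright, touched the lip lightly to locate it, and lowered it until it touched bottom within 1 mm of the expected height. After release the tab measured 0.1646 m high (0.165 expected), the same height as the fixed white carrier's. It leans about 2.2°, within the roughly 3° allowed by the guide bar.

**Tube:** It slid in without catching and stopped on the sleeve floor at the expected depth. The cap top is at 0.153–0.154 m. That is about 2 mm lower than the white carrier's tube, which fits the carrier's lean lowering the sleeve.

**Jar:** It is still standing. Its lid's extent is unchanged in both views to within 1 mm, though the side view's median point moved by 5–7 mm. That view now picks up more of the lid (635 points against 512).

**Disagreements:** The two cameras differed by about 3 mm in x. I used the side camera, because it agreed with the arm's own position when holding the tab. One wrist joint came within about 0.01 rad of its range limit (2.62 of 2.63) while carrying, but I saw no reading over it.

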